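Load and close the two-column press

ROBOT

A 6-joint arm with a two-finger parallel gripper is mounted at the origin on a cart in front of the work surface, level with it; the furniture and walls round the work are solid. World frame = base frame: x ahead of the robot, y to its left, z up, the work surface at z = 0. Lengths are in m, angles in rad, forces in N, time in s.
With the tool pointing down it reaches from about 0.325 to 0.775 m from the base axis. Payload 9.3 kg.
Tool frame: the origin (TCP) lies at the very end of the fingers, on their centre line; the grasp point (between the pads) lies 19 mm behind it (env.grasp_offset is the distance from the TCP to the grasp point, in m); z points along the fingers, y is the line along which they close (so a half turn about z gives the same grasp; the last joint's range is limited). The gripper opens to 85 mm and grips with 20 to 120 N. Pads are 22 mm wide; open, the fingers measure 114 mm over their backs; the gripper's body (76 mm by 85 mm) begins 54 mm behind the grasp point. The pads swing forward as they close: fully open they stand 13 mm farther back than shut.
Start: joints at [-0.153, 0.259, 0.021, 1.334, 0, 1.418], TCP at [0.55, -0, 0.231] pointing down, gripper open.
Joint ranges: [-3.04, 3.04], [-0.91, 1.82], [-1.04, 1.36], [-1.92, 1.95], [-1.52, 1.45], [-3.14, 3.14]. Speed limits (rad/s): [2.22, 2.22, 2.79, 3.14, 3.14, 3.14].

INTERFACE

Orientations are given as a unit quaternion [w, x, y, z].
In Python, from workcell import env gives the robot as it stands.
- The arm moves only by the tool servo_tool, never from a script. Its argument "rows" is a list of rows, each a list of 3 entries, a list of its own where there are three numbers: the shift along the tool's x, y, z in mm, then the turn about the tool's z in rad, then the finger opening in mm, from 0 to 85.4. In form: [[[dx, dy, dz], roll, jaw], ...]. A call has 1 to 12 rows; each row is the pose to reach, as a shift and turn from the pose commanded when the call began, along the tool's axes at that moment; what a row does not reach only later rows make up. A row lasts 1/8 s, in which the tool goes at most 62.5 mm and 10.7 degrees, less where a joint would pass 70% of its speed; a pose out of reach is approached as far as the arm can. A call with a gripper value outside its range is refused whole. The fingers move at their own pace and stop on an object; "newtons" is the grip in N (left out, the last holds). Time passes only in rows, so rows that repeat a pose let the fingers close. It gives the time, the measured TCP pose, the force, the opening and the grip force at its end, in the units of the state.
- env.get_obs(): the state, without advancing time (a new reading comes with each control period).
- env.capture(name): name is "scene" or "side" or "wrist"; returns the picture (384x512x3 uint8, red, green, blue); there is no depth.
- env.camera_info(name): a dict with "K" (3x3 intrinsics, pixels), "world_from_camera" (4x4, takes a point from camera to world coordinates). Camera axes: x right, y down, z forward; pixel columns grow to the right and rows downward; lengths in m; the calibration is good to about 2 mm. A picture is of the moment at which its call begins: read the wrist's pose just before it. camera_info takes no time and is no camera call; for the wrist camera it gives the pose at the moment of the call.
- env.job_done(): hands the job in; it is judged then, once.
The state is a dict: "time": time; "q": joint angles; "dq": joint speeds; "tau": joint torques, N m; "eef_pos": TCP position; "ee_rot": TCP orientation; "force": force on the tool from outside, world axes, zero at the start; "torque": the same for the moment, N m; "grip_width": finger opening in m; "grasp_force": force on a finger pad.
Only numpy, scipy, OpenCV 4.12 (cv2) and the standard library are available. Lean on these libraries where they do the work, as an engineer would, in place of code of your own. Each camera call takes 0.05 s, during which the arm holds its last target. There are 200 camera calls.

TASK

Load the small press: without lifting it, push the pressing pack (the pale wooden block lying on the press bed) through the gap between the two steel columns and under the raised green platen until its far edge sits square and fully home against the aluminium back stop. Then close the press by pushing the platen down until it rests on the pack, and leave it closed. Leave the jar, the loupe and the tub of cotton buds alone.

Things in the scene. Friction and masses are not known exactly. Their poses are not given: they have to be found in the camera images.
- press: Press, fixed to the table. Origin on the table top midway between its 2 steel columns; +x: loading direction, from the open front of the bed to the back stop; z up. Dark steel bed 14 mm thick, x -255 to 90, y -125 to 125 mm. Columns 16 mm in diameter at x 0, y -61.5 and 61.5 mm (107 mm clear between them), tops 90 mm above the table. Pack home: its centre at x 0, y 0 (play +-3.5 mm).
- stop_face (a point): Middle of the front face of the aluminium back stop, 65 mm in the press's +x from the press's origin, 24 mm above the table. The bar is 150 mm long across the bed and 20 mm high above it; its front face is square to the press's x axis.
- pack: Pressing pack: one rigid pale wooden block, 100 mm (own x) by 130 mm (own y) by 24 mm high, 0.15 to 0.3 kg; origin at the centre of its underside. It lies on the bed before the columns, askew and off to one side, its y axis roughly along the press's +x; its 100 mm width goes between the columns with 3.5 mm to spare on each side. A push of 1 to 4 N slides it.
- pack_center (a point): Centre of the pressing pack, 12 mm above its underside (26 mm above the table when it lies on the bed).
- platen (a joint): Travel of the green platen, in m: 0 at the top (underside 37 mm above the bed), growing as it goes down. Starts at 0 to 0.006; rests on the 24 mm pack at 0.013; could go to 0.017 with nothing under it. It slides stiffly (about 4 N) and stays where it is left. The platen is 80 mm (press x) by 176 mm by 12 mm thick, centred between the columns.
- platen_pad (a point): Middle of the top of the round black rubber pad (42 mm in diameter) at the platen's centre, where to push down. 67 mm above the table with the joint at 0; goes down with the platen. The brass bushings round the columns, 29 mm in diameter, stand 4 mm higher than the pad.
- jar: White jar with a black lid, 49 mm in diameter, 60 mm high, beside the press. Origin at the centre of its underside. Bystander.
- loupe: Black stand loupe, 43 mm in diameter, 38 mm high, beside the press. Origin at the centre of its underside. Bystander.
- buds: Clear tub of pink cotton buds, 77 mm in diameter, 80 mm high, beside the press. Origin at the centre of its underside. Bystander.

How it is judged:
On the way, in this order (a step that is already met when the one before it is completed fails the run):
1. the pack is home: between the columns, square against the back stop, platen still up (x of pack_center in the frame of press above -0.004 m and y of pack_center in the frame of press between -0.006 and 0.006 m and angle between the y axis of pack and the x axis of press, either way round below 0.05 rad and value of joint platen below 0.009 m), for 0.2 s.
2. the platen is pushed down on to the pack (value of joint platen above 0.0115 m), for 0.2 s.
At the end, for the whole second after the job is handed in: The pack is between the columns within 4 mm of the back stop and square to it within 0.05 rad (3 degrees), at rest, and the platen rests on it (gap under 1.5 mm) (x of pack_center in the frame of press above -0.004 m and y of pack_center in the frame of press between -0.006 and 0.006 m and angle between the y axis of pack and the x axis of press, either way round below 0.05 rad and value of joint platen above 0.0115 m and linear speed of pack below 0.01 m/s); the robot touches nothing.
It fails at once if the pack is lifted off the bed, carried or tipped (height (world z) of pack_center above 0.034 m or angle between pack's own z axis and vertical above 0.15 rad or height (world z) of pack_center below 0.02 m).
It fails at once if the black-lidded jar is disturbed (moved more than 15 mm) (distance of jar from where it was at the start of the episode above 0.015 m).
It fails at once if the loupe is disturbed (moved more than 15 mm) (distance of loupe from where it was at the start of the episode above 0.015 m).
It fails at once if the tub of cotton buds is disturbed (moved more than 15 mm) (distance of buds from where it was at the start of the episode above 0.015 m).
It also fails if it takes over 67 s, if anything falls off the work surface, if the arm or the gripper's body presses on something with over 40 N, if the wrist force passes 120 N, or if a joint passes its speed limit or range.

## Working session

There is one attempt and no reset: what is moved stays moved. The work goes in short steps, Python scripts to look and compute and a tool call to move; the robot and the scene stay as the last step left them, time stands still between calls to the robot, and variables do not carry over. Pictures are saved under pics/ and viewed, at most 13 in all, crops included, and the job is handed in when it is done.

Besides the shell and the picture viewer there is one more tool, called after ">>>" as a command line: name --argument value ..., lists and objects as JSON in quotes. servo_tool: Moves the arm, as the interface text tells. Its arguments: {"type":"object","properties":{"rows":{"type":"array"},"newtons":{"type":"number"}},"required":["rows"]}

```bash
mkdir -p pics; ls; python3 - <<'E'
from workcell import env
import cv2,numpy as np
for n in("scene","side"):
    im=env.capture(n); cv2.imwrite(f"pics/{n}0.png",im[...,::-1]); 
    c=env.camera_info(n); print(n,c["K"].tolist(),np.round(c["world_from_camera"],4).tolist())
a=[cv2.imread(f"pics/{n}0.png") for n in("scene","side")]
o=env.get_obs();print(o["eef_pos"],o["ee_rot"],o["grip_width"],o["time"])
E
```

```text
pics
scene [[405.2693247148108, 0.0, 258.2846335128395], [0.0, 405.2693247148108, 191.1444530790552], [0.0, 0.0, 1.0]] [[0.6769, -0.396, 0.6205, 0.0823], [-0.736, -0.3489, 0.5802, -0.4156], [-0.0132, -0.8494, -0.5276, 0.5311], [0.0, 0.0, 0.0, 1.0]]
side [[360.38880062249996, 0.0, 261.8074573547242], [0.0, 360.38880062249996, 193.53644021532997], [0.0, 0.0, 1.0]] [[-0.8754, -0.3284, 0.3547, 0.3116], [-0.4834, 0.5884, -0.6482, 0.6702], [0.0041, -0.7389, -0.6738, 0.6694], [0.0, 0.0, 0.0, 1.0]]
[5.49753083e-01 6.05029783e-05 2.30715622e-01] [-5.00224124e-04  7.07083930e-01  7.07129365e-01 -3.55953429e-04] 0.08538487217778139 0.1
```

View pics/scene0.png

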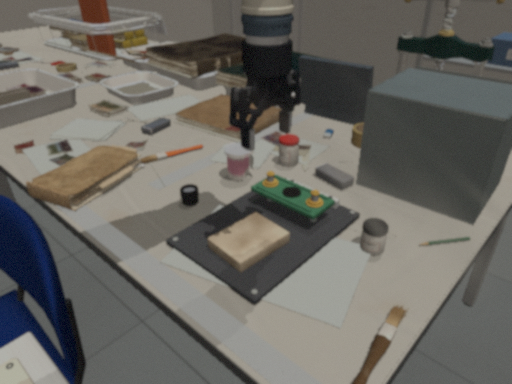

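View pics/side0.png

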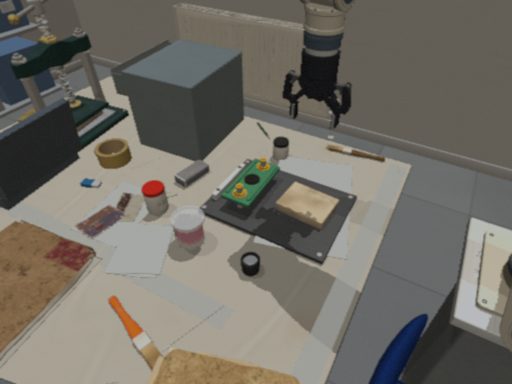

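The scene view shows the press with bed corners near (172,240), (255,292), (358,215), the pack around (248,240) and the platen around (292,197). The side view shows the same, with the pack at (308,204) and the platen at (252,182). I'll enlarge both.

```bash
python3 - <<'E'
import cv2,numpy as np
a=cv2.imread("pics/scene0.png")[165:300,160:370]; b=cv2.imread("pics/side0.png")[145:265,195:365]
f=lambda i,s:cv2.resize(i,None,fx=s,fy=s,interpolation=cv2.INTER_CUBIC)
A=f(a,3.0);B=f(b,3.0); 
cv2.imwrite("pics/a.png",f(a,3.8)); cv2.imwrite("pics/b.png",f(b,4.5))
E
```

```text
(no output)
```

View pics/a.png

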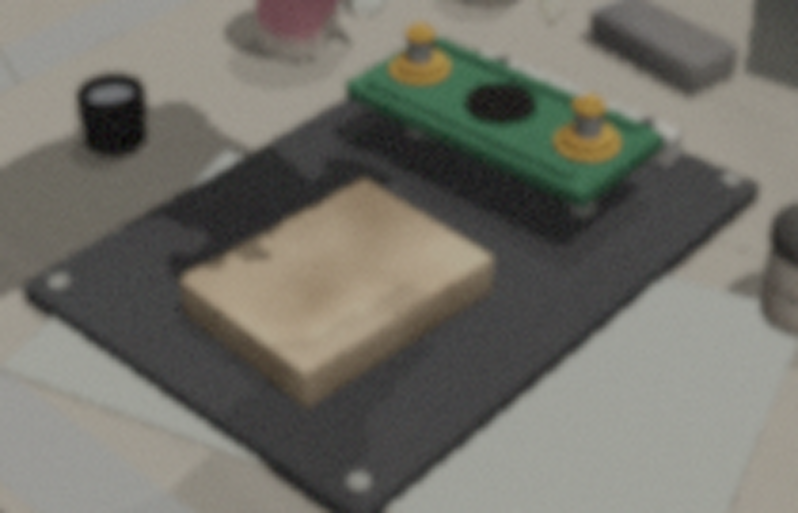

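View pics/b.png

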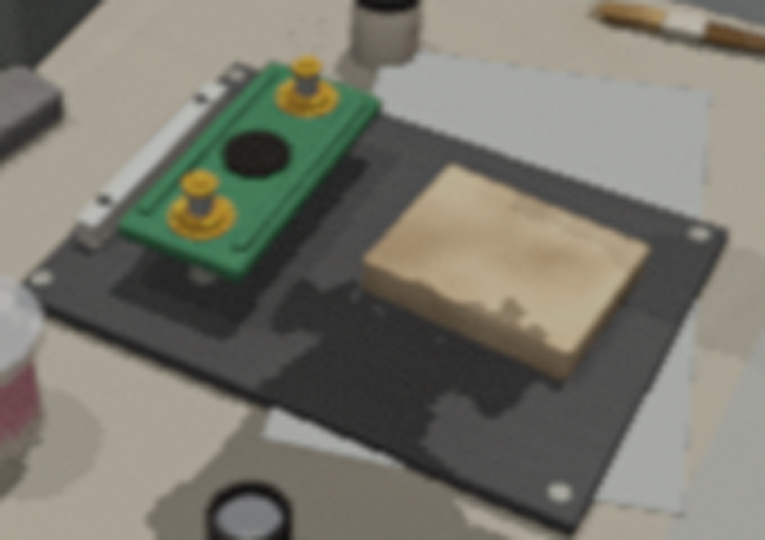

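The crops show the pack's top corners in the scene view at crop pixels (182,283), (367,178), (494,258) and (307,375). They also show the bed corners, the yellow column caps and the black pad. I'll fit the press and pack poses jointly from both cameras.

```bash
cat >h.py <<'E'
from workcell import env
import numpy as np
from scipy.optimize import least_squares
def proj(n,P):
    c=env.camera_info(n); T=np.linalg.inv(c["world_from_camera"]); p=(np.atleast_2d(P)@T[:3,:3].T+T[:3,3])@np.array(c["K"]).T
    return p[:,:2]/p[:,2:]
def place(x,y,t,L):
    L=np.atleast_2d(np.array(L,float)); c,s=np.cos(t),np.sin(t)
    return np.c_[x+c*L[:,0]-s*L[:,1],y+s*L[:,0]+c*L[:,1],L[:,2]]
E
python3 - <<'E'
from h import *
A=lambda p:(np.array(p)+.5)/3.8-.5+[160,165]
B=lambda p:(np.array(p)+.5)/4.5-.5+[195,145]
bed={"ff":(-.255,.125,.014),"fr":(-.255,-.125,.014),"br":(.09,-.125,.014),"bl":(.09,.125,.014),"cl":(0,.0615,.09),"cr":(0,-.0615,.09),"pad":(0,0,.065)}
a={"ff":(28,290),"fr":(376,505),"br":(757,188),"cl":(420,28),"cr":(591,99),"pad":(501,103)}
b={"ff":(575,524),"fr":(728,232),"bl":(28,290),"br":(238,65),"cr":(307,62),"cl":(200,177),"pad":(257,155)}
def r(v):
    o=[]
    for n,d,F in(("scene",a,A),("side",b,B)):
        o.append(proj(n,place(*v,[bed[k] for k in d]))-F(list(d.values())))
    return np.vstack(o)
s=least_squares(lambda v:r(v).ravel(),[.55,-.15,.5],loss="soft_l1");print("press",s.x,np.degrees(s.x[2]));print(np.round(r(s.x),1).tolist())
# pack
pa=A([(182,283),(367,178),(494,258),(307,375)]);pb=B([(566,354),(365,263),(452,165),(650,247)])
h=[(-.05,-.065,.038),(-.05,.065,.038),(.05,.065,.038),(.05,-.065,.038)]  # back-left ... own y along +x press
def rp(v): return np.vstack([proj("scene",place(*v,h))-pa,proj("side",place(*v,h))-pb])
p=least_squares(lambda v:rp(v).ravel(),[.45,-.15,s.x[2]-1.57]);print("pack",p.x);print(np.round(rp(p.x),1).tolist())
t=s.x[2];d=p.x[:2]-s.x[:2];print("pack in press",d@[np.cos(t),np.sin(t)],d@[-np.sin(t),np.cos(t)],p.x[2]+np.pi/2-t)
# bystanders rough
for nm,z,u,w in(("loupe",.038,(112,95),(250,516)),):
    f=lambda v:np.r_[proj("scene",[v[0],v[1],z])[0]-A(u),proj("side",[v[0],v[1],z])[0]-B(w)]
    q=least_squares(f,[.4,0]);print(nm,q.x,q.fun)
for nm,z,u,w in(("jar",.06,(375,226),(281,143)),("buds",.08,(239,152),(188,217))):
    f=lambda v:np.r_[proj("scene",[v[0],v[1],z])[0]-u,proj("side",[v[0],v[1],z])[0]-w]
    q=least_squares(f,[.4,0]);print(nm,q.x,q.fun)
E
```

```text
press [0.68293336 0.04656033 0.01326946] 0.7602841625149968
[[-2.0, -1.0], [-2.5, 3.7], [1.6, -1.8], [-0.1, -1.2], [0.2, -1.1], [-0.0, -2.1], [1.7, -0.1], [1.0, -1.5], [-3.0, 0.3], [-1.1, -1.1], [0.1, -1.1], [0.4, -0.3], [0.1, -1.7]]
pack [ 0.52945802  0.02988764 -1.65059761]
[[-0.7, -1.2], [-0.3, 0.1], [0.5, -0.2], [-0.1, -0.2], [1.2, -0.2], [-0.3, -0.9], [-0.1, -0.4], [0.1, -0.3]]
pack in press -0.15368306022436065 -0.014634749899850861 -0.09307074300327478
loupe [0.5638585  0.25802419] [-0.48861355 -1.43979329  0.50959404 -0.695954  ]
jar [ 0.69308568 -0.14968119] [-0.61362037 -0.91750594  0.83740396 -2.12362533]
buds [0.7278058  0.25242309] [ 0.0362584  -2.54890139  0.98954914 -0.04452844]
```

```bash
python3 - <<'E'
from h import *
import cv2
c=env.camera_info("wrist");print(c["K"].tolist() if hasattr(c["K"],"tolist") else c["K"],np.round(c["world_from_camera"],4).tolist())
cv2.imwrite("pics/w0.png",cv2.resize(env.capture("wrist")[...,::-1],(768,576),interpolation=cv2.INTER_CUBIC))
print(env.grasp_offset)
E
```

```text
[[278.87013544780405, 0.0, 257.61607080855316], [0.0, 278.87013544780405, 189.97858936906445], [0.0, 0.0, 1.0]] [[1.0, 0.0004, -0.001, 0.5512], [0.0001, -0.951, -0.3093, 0.0808], [-0.0011, 0.3093, -0.951, 0.3733], [0.0, 0.0, 0.0, 1.0]]
0.0187
```

View pics/w0.png

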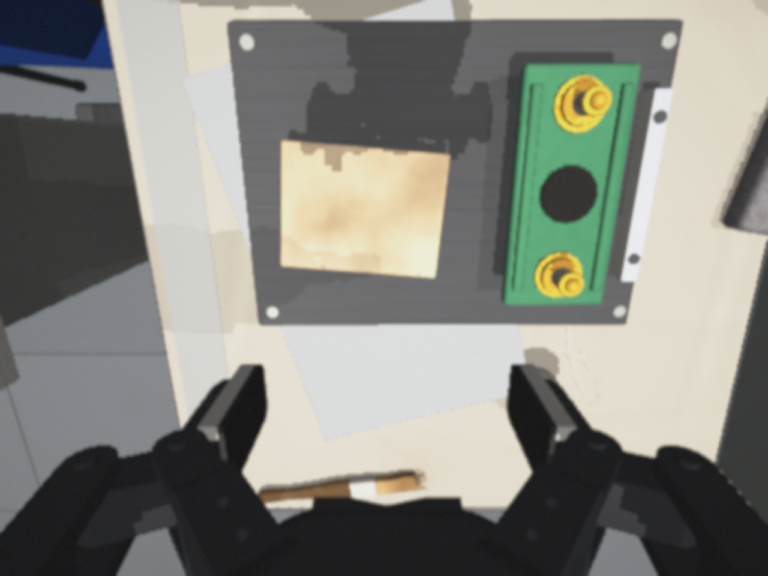

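The wrist view (1.5x) shows bed corners at (229,21), (682,21), (627,324) and (261,324), and the pack's top corners at (281,141), (449,154), (436,278) and (281,268). I'll refine both fits with these.

```bash
python3 - <<'E'
from h import *
W=lambda p:(np.array(p)+.5)/1.5-.5
bed=[(-.255,.125,.014),(.09,.125,.014),(.09,-.125,.014),(-.255,-.125,.014),(0,0,.065)]
m=W([(229,20),(682,20),(627,324),(260,324),(568,194)])
r=lambda v:proj("wrist",place(*v,bed))-m
s=least_squares(lambda v:r(v).ravel(),[.68,.045,0]);print("press",s.x,np.round(r(s.x),1).tolist())
h=[(-.05,-.065,.038),(-.05,.065,.038),(.05,.065,.038),(.05,-.065,.038)]
k=W([(281,141),(449,154),(436,278),(281,268)])
rp=lambda v:proj("wrist",place(*v,h))-k
p=least_squares(lambda v:rp(v).ravel(),[.53,.03,-1.57]);print("pack",p.x,np.round(rp(p.x),1).tolist())
t=s.x[2];d=p.x[:2]-s.x[:2];print("in press",d@[np.cos(t),np.sin(t)],d@[-np.sin(t),np.cos(t)],p.x[2]+np.pi/2-t)
print(place(*p.x,h)[:,:2].round(4).tolist(),env.get_obs()["time"])
E
```

```text
press [0.68461488 0.04877874 0.00204646] [[-3.0, -0.5], [2.4, -1.3], [-0.1, 1.3], [-1.9, 1.7], [2.2, 1.1]]
pack [ 0.53113222  0.03210933 -1.64133662] [[-0.8, 0.1], [0.8, -0.1], [0.2, 0.3], [-0.2, -0.1]]
in press -0.1535164586373597 -0.01635527798395752 -0.0725867521561217
[[0.4698, 0.0866], [0.5995, 0.0774], [0.5924, -0.0223], [0.4628, -0.0132]] 0.15
```

>>> servo_tool --rows '[[[-40,-10,20],0,75],[[-60,-19,60],0,75],[[-60,-19,110],0,75],[[-60,-19,150],0,75],[[-60,-19,185],0,75],[[-60,-19,200],0,75],[[-60,-19,207],0,75],[[-60,-19,207],0,75]]'

```text
time: 1.15
eef_pos: [0.5314, -0.0601, 0.0248]
ee_rot: [0.0, 0.707, 0.707, 0.0]
force: [-0.5, 0.0, 0.5]
grip_width: 0.0749
grasp_force: 0.0
```

```bash
python3 - <<'E'
from h import *
import cv2
o=env.get_obs();print(o["eef_pos"],o["force"],o["time"],o["grip_width"])
a=env.capture("side")[130:250,220:380,::-1];b=env.capture("wrist")[...,::-1]
a=cv2.resize(a,(384,288),interpolation=cv2.INTER_CUBIC);b=cv2.resize(b,(384,288))
cv2.imwrite("pics/c.png",np.hstack([a,b]))
E
```

```text
[ 0.53139255 -0.06008609  0.02477635] [-0.47057541  0.00402912  0.46054796] 1.15 0.07494522507071869
```

View pics/c.png

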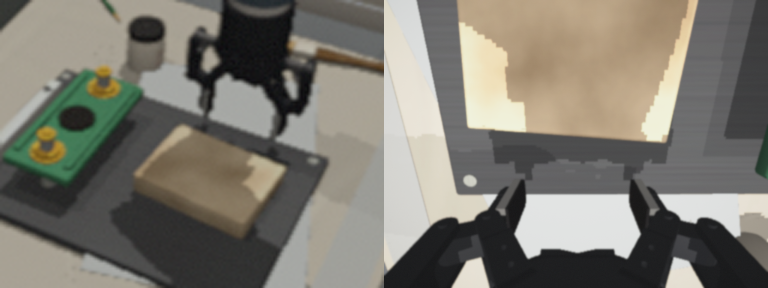

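The side crop shows the fingers down on the bed's right side, clear of the pack. The wrist crop shows the pack edge parallel-ish ahead. Next I'll lower a bit, narrow the jaw and push +y.

>>> servo_tool --rows '[[[0,0,4],0,55],[[4,0,7.5],0,55],[[10,0,7.5],0,55],[[15,0,7.5],0,55],[[20,0,7.5],0,55],[[24,0,7.5],0,55],[[28,0,7.5],0,55],[[32,0,7.5],0,55],[[35,0,7.5],0,55],[[38,0,7.5],0,55],[[40,0,7.5],0,55],[[40,0,7.5],0,55]]'

```text
time: 2.75
eef_pos: [0.5309, -0.0198, 0.0167]
ee_rot: [-0.0, 0.707, 0.707, 0.0]
force: [0.6, -0.3, -0.5]
grip_width: 0.0547
grasp_force: 0.0
```

```bash
python3 - <<'E'
from h import *
import cv2
o=env.get_obs();print(o["eef_pos"],o["force"],o["time"],o["grip_width"])
b=env.capture("wrist")[...,::-1]
cv2.imwrite("pics/d.png",cv2.resize(b,(768,576),interpolation=cv2.INTER_CUBIC))
E
```

```text
[ 0.53087555 -0.01977579  0.01673151] [ 0.62457686 -0.30105298 -0.4851156 ] 2.75 0.054697965473129787
```

View pics/d.png

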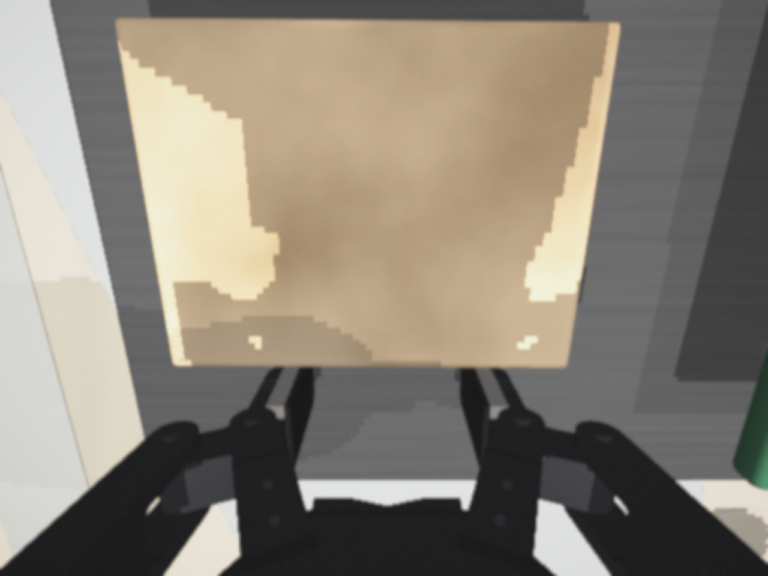

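The pack now lies flush on both fingers, with corners at (117,19), (620,23), (568,367) and (175,365). The bed's right edge is at row 480 and level.

```bash
python3 - <<'E'
from h import *
W=lambda p:(np.array(p)+.5)/1.5-.5
h=[(-.05,-.065,.038),(-.05,.065,.038),(.05,.065,.038),(.05,-.065,.038)]
k=W([(117,19),(620,23),(568,367),(175,365)])
rp=lambda v:proj("wrist",place(*v,h))-k
p=least_squares(lambda v:rp(v).ravel(),[.53,.03,-1.57]);print("pack",p.x,p.x[2]+np.pi/2,np.round(rp(p.x),1).tolist())
f=lambda v:[proj("wrist",[.53,v[0],.014])[0,1]-W((0,480))[1]]
print("bed edge y",least_squares(f,[-.08]).x+.125)
E
```

```text
pack [ 0.52738208  0.04209378 -1.57605404] -0.005257710126879367 [[-3.6, -0.8], [4.0, -1.3], [1.4, 3.1], [-1.9, 3.1]]
bed edge y [0.05047603]
```

>>> servo_tool --rows '[[[3,0,0],0,55],[[5,0,0],0,55],[[7,0,0],0,55],[[7,0,0],0,55],[[0,0,0],0,55],[[-20,0,-10],0,55],[[-20,0,-60],0,55],[[-20,20,-120],0,55],[[-20,40,-180],0,55],[[-10,60,-213],0,55],[[0,60,-213],0,55],[[0,60,-213],0,55]]'

```text
time: 4.3
eef_pos: [0.5904, -0.0203, 0.2293]
ee_rot: [-0.0, 0.707, 0.707, -0.0]
force: [-0.7, 0.3, -0.1]
grip_width: 0.0549
grasp_force: 0.0
```

```bash
python3 - <<'E'
from h import *
import cv2
o=env.get_obs();print(o["eef_pos"],o["force"],o["time"],o["grip_width"])
b=env.capture("wrist")[...,::-1]
cv2.imwrite("pics/e.png",cv2.resize(b[:260],(800,406),interpolation=cv2.INTER_CUBIC))
E
```

```text
[ 0.5903771  -0.02032327  0.22930124] [-0.7377297   0.34119555 -0.12921264] 4.3 0.054863798098456415
```

View pics/e.png

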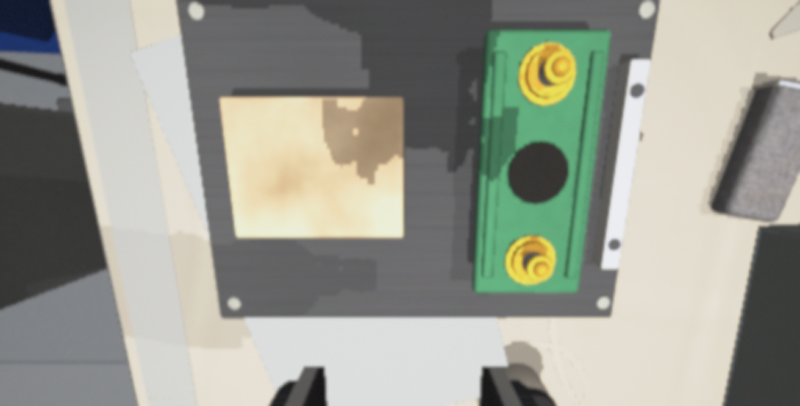

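The wrist view shows the pack square, with corners at (220,97), (404,97), (403,238) and (235,238). The bushings are at about (548,74) and (531,261), the pad at (539,172), and the stop's front edge runs from (631,59) to (602,269).

```bash
python3 - <<'E'
from h import *
W=lambda p:(np.array(p)+.5)/1.5625-.5
h=[(-.05,-.065,.038),(-.05,.065,.038),(.05,.065,.038),(.05,-.065,.038)]
k=W([(220,97),(404,97),(403,238),(235,238)])
rp=lambda v:proj("wrist",place(*v,h))-k
p=least_squares(lambda v:rp(v).ravel(),[.53,.04,-1.57]);print("pack",p.x,p.x[2]+np.pi/2,np.round(rp(p.x),1).tolist())
bed=[(0,.0615,.069),(0,-.0615,.069),(0,0,.065),(.065,.075,.034),(.065,-.075,.034),(0,.0615,.09),(0,-.0615,.09),(-.255,-.125,.014),(.09,-.125,.014)]
m=W([(548,74),(531,261),(539,172),(631,59),(602,269),(562,66),(541,269),(221,317),(611,317)])
r=lambda v:proj("wrist",place(*v,bed))-m
s=least_squares(lambda v:r(v).ravel(),[.68,.045,0],loss="soft_l1");print("press",s.x,np.round(r(s.x),1).tolist())
E
```

```text
pack [ 0.52694584  0.0493771  -1.57407335] -0.003277026631212099 [[-0.8, -0.4], [0.2, 0.0], [0.5, 0.5], [0.1, 0.1]]
press [0.68321027 0.04914407 0.00164553] [[1.5, -2.2], [0.9, 1.2], [0.0, 0.5], [-0.4, -0.6], [-1.2, -0.0], [-0.0, -1.4], [0.2, 0.8], [-2.2, 1.3], [0.0, 1.1]]
```

>>> servo_tool --rows '[[[10,-20,0],-0.17,60],[[20,-40,0],-0.34,60],[[30,-60,0],-0.51,60],[[40,-80,0],-0.68,60],[[50,-100,0],-0.85,60],[[60,-120,0],-1.02,60],[[69,-140,0],-1.19,60],[[69,-165,20],-1.36,60],[[69,-165,70],-1.53,60],[[69,-165,110],-1.571,60],[[69,-165,130],-1.571,60],[[69,-165,130],-1.571,60]]'

```text
time: 5.85
eef_pos: [0.4241, 0.0487, 0.0981]
ee_rot: [-0.002, 0.0, 1.0, 0.0]
force: [0.6, -0.1, 0.1]
grip_width: 0.0601
grasp_force: 0.0
```

```bash
python3 -c "
from h import *
o=env.get_obs();print(o['eef_pos'],o['ee_rot'],o['q'],o['time'])"
```

```text
[0.42405795 0.04868642 0.09812193] [-2.22002956e-03  1.34081278e-04  9.99997520e-01  1.15116744e-04] [-8.27239396e-02  1.40116396e-01 -4.92579915e-01  9.42543938e-01
 -1.36838057e-04 -8.24554723e-02] 5.85
```

>>> servo_tool --rows '[[[0,0,40],0,60],[[0,0,70],0,60],[[0,0,81],0,60],[[-14,0,81],0,60],[[-22,0,81],0,60],[[-28,0,81],0,60],[[-36,0,81],0,60],[[-45,0,81],0,60],[[-54,0,81],0,60],[[-62,0,81],0,60],[[-70,0,81],0,60],[[-70,0,81],0,60]]'

```text
time: 7.35
eef_pos: [0.4969, 0.049, 0.0187]
ee_rot: [0.0, -0.0, 1.0, -0.0]
force: [-0.2, 0.3, -0.1]
grip_width: 0.0604
grasp_force: 0.0
```

>>> servo_tool --rows '[[[-6,0,0],0,60],[[-12,0,0],0,60],[[-18,0,0],0,60],[[-24,0,0],0,60],[[-30,0,0],0,60],[[-36,0,0],0,60],[[-42,0,0],0,60],[[-48,0,0],0,60],[[-54,0,0],0,60],[[-58,0,0],0,60],[[-60,0,0],0,60],[[-60,0,0],0,60]]'

```text
time: 8.85
eef_pos: [0.5563, 0.049, 0.0188]
ee_rot: [0.0, -0.0, 1.0, -0.0]
force: [0.1, 0.2, 0.3]
grip_width: 0.06
grasp_force: 0.0
```

```bash
python3 - <<'E'
from h import *
import cv2
b=env.capture("scene")[165:300,160:370,::-1];a=env.capture("side")[130:265,195:365,::-1]
f=lambda i:cv2.resize(i,(400,300),interpolation=cv2.INTER_CUBIC)
w=env.capture("wrist")[...,::-1]
cv2.imwrite("pics/f.png",np.vstack([np.hstack([f(b),f(a)]),np.hstack([f(w),f(w)*0])]))
E
```

```text
(no output)
```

View pics/f.png

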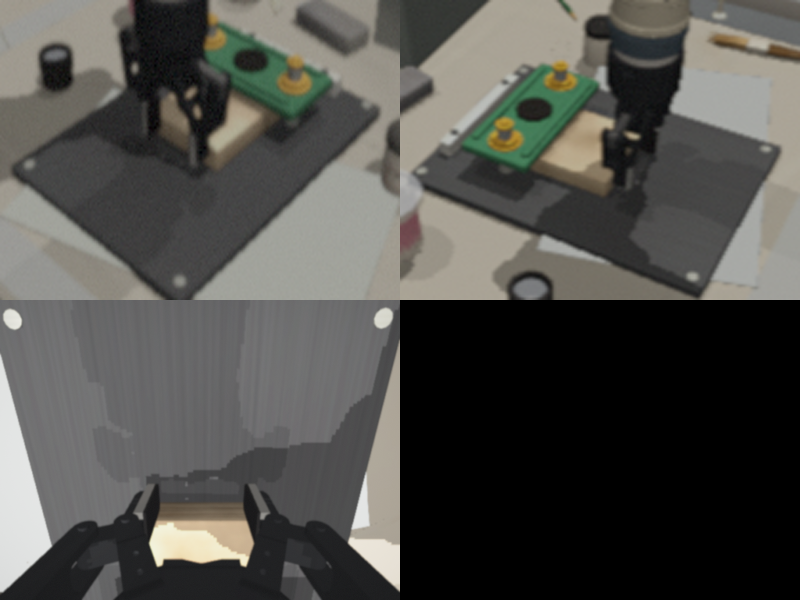

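The pack has entered between the columns, pushed squarely by both fingers, with no notable force. I'll continue.

>>> servo_tool --rows '[[[-6,0,0],0,60],[[-12,0,0],0,60],[[-18,0,0],0,60],[[-24,0,0],0,60],[[-29,0,0],0,60],[[-34,0,0],0,60],[[-38,0,0],0,60],[[-41,0,0],0,60],[[-43,0,0],0,60],[[-45,0,0],0,60],[[-45,0,0],0,60]]'

```text
time: 10.38
eef_pos: [0.6013, 0.049, 0.0188]
ee_rot: [0.0, -0.0, 1.0, 0.0]
force: [-0.5, 0.4, -0.2]
grip_width: 0.0602
grasp_force: 0.0
```

>>> servo_tool --rows '[[[-1,0,0],0,60],[[-2,0,0],0,60],[[-3,0,0],0,60],[[-3,0,0],0,60]]'

```text
time: 10.88
eef_pos: [0.6041, 0.049, 0.0188]
ee_rot: [0.0, -0.0, 1.0, 0.0]
force: [-1.0, -0.4, 0.2]
grip_width: 0.0598
grasp_force: 0.3
```

>>> servo_tool --rows '[[[-1,0,0],0,60],[[-2,0,0],0,60],[[-2,0,0],0,60]]'

```text
time: 11.25
eef_pos: [0.6062, 0.049, 0.0188]
ee_rot: [0.0, -0.0, 1.0, -0.0]
force: [-0.2, 0.2, -0.6]
grip_width: 0.0603
grasp_force: 0.3
```

>>> servo_tool --rows '[[[-1,0,0],0,60],[[-2,0,0],0,60],[[-2,0,0],0,60]]'

```text
time: 11.62
eef_pos: [0.6073, 0.049, 0.0187]
ee_rot: [-0.001, -0.0, 1.0, -0.0]
force: [-4.2, 0.5, 2.1]
grip_width: 0.0598
grasp_force: 2.5
```

>>> servo_tool --rows '[[[-1,0,0],0,60],[[-2,0,0],0,60],[[-2,0,0],0,60],[[-2,0,0],0,60]]'

```text
time: 12.12
eef_pos: [0.6073, 0.049, 0.0187]
ee_rot: [-0.002, -0.0, 1.0, -0.0]
force: [-13.8, -0.3, 8.8]
grip_width: 0.0603
grasp_force: 6.8
```

The pack is hard against the stop (14 N, no travel). I'll back off, rise, close the fingers and move above the pad, taking a check picture from there.

>>> servo_tool --rows '[[[10,0,0],0,60],[[25,0,0],0,60],[[25,0,-50],0,30],[[25,0,-100],0,0],[[25,0,-130],0,0],[[0,0,-130],0,0],[[-30,0,-130],0,0],[[-60,0,-130],0,0],[[-73,0,-130],0,0],[[-73,0,-130],0,0]]'

```text
time: 13.38
eef_pos: [0.6836, 0.049, 0.1481]
ee_rot: [-0.0, -0.0, 1.0, 0.0]
force: [-0.0, -0.4, -0.2]
grip_width: 0.0003
grasp_force: 0.0
```

```bash
python3 - <<'E'
from h import *
import cv2
o=env.get_obs();print(o["eef_pos"],o["force"],o["time"],o["grip_width"])
b=env.capture("scene")[125:260,210:390,::-1];a=env.capture("side")[105:240,195:375,::-1]
w=env.capture("wrist")[...,::-1]
f=lambda i:cv2.resize(i,(400,300),interpolation=cv2.INTER_CUBIC)
cv2.imwrite("pics/g.png",np.vstack([np.hstack([f(b),f(a)]),np.hstack([f(w),f(w[80:330,130:463])])]))
E
```

```text
[0.68359502 0.04897577 0.14806441] [-0.00460422 -0.44751101 -0.23423056] 13.375 0.0003153740271754165
```

View pics/g.png

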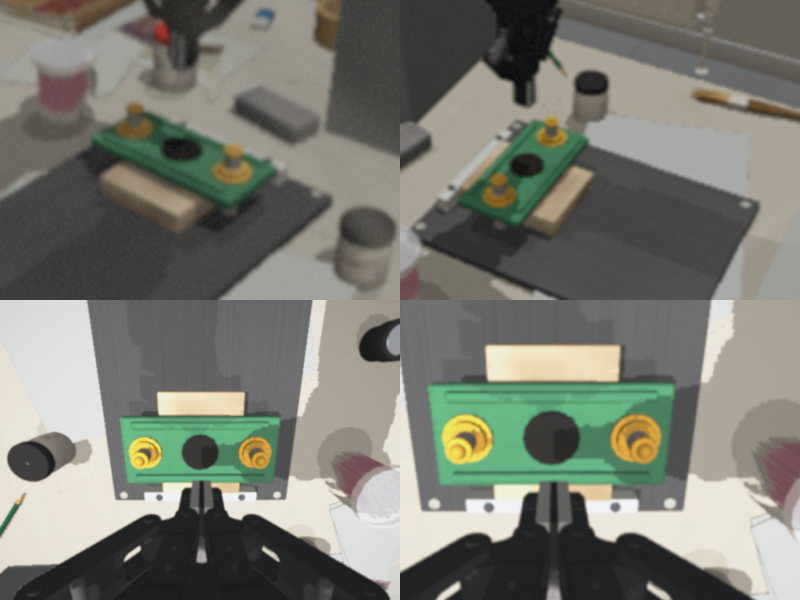

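All views show the pack home, square and centred under the platen, with the closed fingers above the pad. I'll press down.

>>> servo_tool --rows '[[[0,0,40],0,0],[[0,0,70],0,0],[[0,0,78],0,0],[[0,0,81],0,0],[[0,0,84],0,0],[[0,0,87],0,0],[[0,0,89],0,0],[[0,0,91],0,0],[[0,0,92],0,0],[[0,0,92],0,0]]'

```text
time: 14.78
eef_pos: [0.6833, 0.0491, 0.057]
ee_rot: [0.0, -0.0, 1.0, -0.0]
force: [1.8, 0.8, 3.9]
grip_width: 0.0002
grasp_force: 1.8
```

>>> servo_tool --rows '[[[0,0,1],0,0],[[0,0,2],0,0],[[0,0,2],0,0]]'

```text
time: 15.15
eef_pos: [0.6832, 0.049, 0.0547]
ee_rot: [0.0, -0.0, 1.0, -0.0]
force: [2.7, -0.8, 3.3]
grip_width: -0.0003
grasp_force: 1.6
```

>>> servo_tool --rows '[[[0,0,1],0,0],[[0,0,2],0,0],[[0,0,2.5],0,0],[[0,0,2.5],0,0],[[0,0,2.5],0,0]]'

```text
time: 15.78
eef_pos: [0.6833, 0.049, 0.0541]
ee_rot: [0.001, -0.0, 1.0, -0.0]
force: [-2.4, 0.1, 16.4]
grip_width: -0.0
grasp_force: 8.0
```

The platen stopped on the pack at 0.054, as expected, with 16 N. I'll lift straight off.

>>> servo_tool --rows '[[[0,0,-3],0,0],[[0,0,-15],0,0],[[0,0,-50],0,0],[[0,0,-90],0,0],[[0,0,-110],0,0],[[0,0,-110],0,0]]'

```text
time: 16.52
eef_pos: [0.6835, 0.049, 0.164]
ee_rot: [0.001, -0.0, 1.0, -0.0]
force: [0.3, 0.3, -0.5]
grip_width: 0.0001
grasp_force: 0.0
```

```bash
python3 - <<'E'
from h import *
import cv2
b=env.capture("scene")[125:260,210:390,::-1];a=env.capture("side")[105:240,195:375,::-1]
f=lambda i:cv2.resize(i,(400,300),interpolation=cv2.INTER_CUBIC)
cv2.imwrite("pics/i.png",np.hstack([f(b),f(a)]))
E
```

```text
(no output)
```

View pics/i.png

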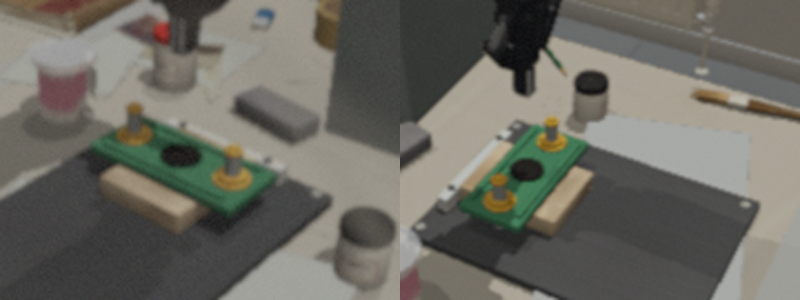

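The platen rests on the pack, the pack is still home, and the gripper is clear of everything.

```bash
python3 -c "
from workcell import env
print(env.job_done())"
```

```text
the job is handed in; nothing more can be done
None
```

The job is handed in, with no verdict returned: the pack is square against the back stop, the platen is closed on it, the arm is clear, and the jar, loupe and tub were not touched.

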